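# Lay out the grading tray in the cheese ripening room

## Task

Finish laying out the blue grading tray, which is ruled into two rows of three cells and already has the tall drum and the flat wheel standing at the two ends of the row nearer the robot. Stand the flat-topped pyramid in the cell between those two, put the square brick in the cell directly behind the drum (behind = in the row farther from the robot) with the small button cheese centred on top of it, and lay the log in the cell directly behind the wheel, lengthwise along the row. Centre each one in its cell, right way up and let go, and do not shift the drum, the wheel, the empty mould or the humidity meter.

Things in the scene. Friction and masses are not known exactly. Their poses are not given: they have to be found in the camera images.
- tray: Fixed blue mat with flush steel wire edge, 206 mm (x) by 301 mm (y), top 12 mm above the table. Pale lines rule it into 2 rows of 3 square 95 mm cells. Origin: centre of underside; x away from the robot, y along the rows to the robot's left (yaw within 0.2 rad). Cell centres: x -47.5 mm (row nearer the robot) and +47.5 (farther row), y -95, 0, +95.
- drum: Tall cylindrical cheese, 58 mm diameter, 62 mm high, standing at one end of the tray's nearer row (left end or right end varies); it stays there. Same plain ivory rind as all the cheeses. Origin at the centre of the underside, z up.
- wheel: Flat round cheese, 72 mm diameter, 26 mm high, standing at the other end of the tray's nearer row; it stays there. Same plain ivory rind as all the cheeses. Origin at the centre of the underside, z up.
- pyramid: Flat-topped square pyramid cheese, base 58 x 58 mm, top 34 x 34 mm, 50 mm high, loose on the table, about 0.12 kg; base edges along its x and y, so it can be pinched across either. Same plain ivory rind as all the cheeses. Origin at the centre of the underside, z up.
- brick: Square brick cheese, 54 x 54 mm, 36 mm high, loose on the table, about 0.11 kg; sides along its x and y. Same plain ivory rind as all the cheeses. Origin at the centre of the underside, z up.
- log: Log cheese lying down, round with a flat foot so that it does not roll: 84 mm long along its y, 44 mm wide along its x (widest 24 mm up), 46 mm high, loose on the table, about 0.13 kg. Same plain ivory rind as all the cheeses. Origin at the centre of the underside, z up.
- button: Smallest cheese, a round button 44 mm diameter, 28 mm high, loose on the table, about 0.045 kg. Same plain ivory rind as all the cheeses. Origin at the centre of the underside, z up.
- mould: Empty white perforated plastic cheese mould, an open cup 70 mm across the rim, 62 mm high, standing loose among the cheeses; to be left alone. Origin at the centre of the underside, z up.
- meter: Grey digital humidity meter, an upright box 36 mm (its x) by 62 mm (its y), 58 mm high, standing loose among the cheeses; to be left alone. Origin at the centre of the underside, z up.
There are look-alikes about, which are no part of the job. What is shaped like the brick but orange is not meant.

How it is judged:
At the end, for the whole second after the job is handed in: Pyramid between drum and wheel, brick behind drum, log behind wheel, each (drum, wheel too) within 15 mm per tray axis of its cell's centre, on the mat within 6 mm; log within 0.25 rad of the row; button on the brick within 12 mm of its centre; all tilted under 0.12 rad, at rest (((y of drum in the frame of tray between 0 and 0.11 m and x of drum in the frame of tray between -0.0625 and -0.0325 m and y of each of drum, brick in the frame of tray above 0.08 m and x of wheel in the frame of tray between -0.0625 and -0.0325 m and y of wheel in the frame of tray between -0.11 and -0.08 m and x of pyramid in the frame of tray between -0.0625 and -0.0325 m and y of pyramid in the frame of tray between -0.015 and 0.015 m and x of brick in the frame of tray between 0.0325 and 0.0625 m and y of brick in the frame of tray below 0.11 m and x of log in the frame of tray between 0.0325 and 0.0625 m and y of log in the frame of tray between -0.11 and -0.08 m) or (y of drum in the frame of tray between -0.11 and 0 m and x of drum in the frame of tray between -0.0625 and -0.0325 m and y of each of drum, brick in the frame of tray below -0.08 m and x of wheel in the frame of tray between -0.0625 and -0.0325 m and y of wheel in the frame of tray between 0.08 and 0.11 m and x of pyramid in the frame of tray between -0.0625 and -0.0325 m and y of pyramid in the frame of tray between -0.015 and 0.015 m and x of brick in the frame of tray between 0.0325 and 0.0625 m and y of brick in the frame of tray above -0.11 m and x of log in the frame of tray between 0.0325 and 0.0625 m and y of log in the frame of tray between 0.08 and 0.11 m)) and horizontal distance between button and brick below 0.012 m and z of button in the frame of brick between 0.03 and 0.042 m and z of pyramid in the frame of tray between 0.006 and 0.018 m and z of brick in the frame of tray between 0.006 and 0.018 m and z of log in the frame of tray between 0.006 and 0.018 m and angle between the y axis of log and the y axis of tray, either way round below 0.25 rad and angle between each of pyramid, brick, log, button, drum, wheel's own z axis and vertical below 0.12 rad and linear speed of each of pyramid, brick, log, button, drum, wheel below 0.02 m/s); the robot touches nothing.
It fails at once if the drum cheese is shifted by more than 12 mm (distance of drum from where it was at the start of the episode above 0.012 m).
It fails at once if the wheel cheese is shifted by more than 12 mm (distance of wheel from where it was at the start of the episode above 0.012 m).
It fails at once if the empty mould is moved by more than 30 mm (distance of mould from where it was at the start of the episode above 0.03 m).
It fails at once if the humidity meter is moved by more than 30 mm (distance of meter from where it was at the start of the episode above 0.03 m).
It also fails if it takes over 99 s, if anything falls off the work surface, if the arm or the gripper's body presses on something with over 40 N, if the wrist force passes 120 N, or if a joint passes its speed limit or range.

## Robot

A 6-joint arm with a two-finger parallel gripper is mounted at the origin on the work surface. World frame = base frame: x ahead of the robot, y to its left, z up, the work surface at z = 0. Lengths are in m, angles in rad, forces in N, time in s.
With the tool pointing down it reaches from about 0.375 to 0.75 m from the base axis. Payload 9 kg.
Tool frame: the origin (TCP) lies at the very end of the fingers, on their centre line; the grasp point (between the pads) lies 19 mm behind it; z points along the fingers, y is the line along which they close (so a half turn about z gives the same grasp; the last joint's range is limited). The gripper opens to 85 mm and grips with 20 to 120 N. Pads are 22 mm wide; open, the fingers measure 114 mm over their backs; the gripper's body (76 mm by 85 mm) begins 54 mm behind the grasp point. The pads swing forward as they close: fully open they stand 13 mm farther back than shut.
Start: joints at [-1.463, 0.104, 0.097, 1.564, 0, 1.353], TCP at [0.192, -0.568, 0.231] pointing down, gripper open.
Joint ranges: [-2.99, 2.99], [-0.84, 1.86], [-1.1, 1.16], [-1.84, 2.11], [-1.51, 1.56], [-3.14, 3.14]. Speed limits (rad/s): [2.22, 2.22, 2.57, 3.14, 3.14, 3.14].

## Interface

Orientations are given as a 3x3 rotation matrix whose columns are the frame's x, y, z axes.
In Python, from rig import * gives the robot as it stands.
- The arm moves only by the shell command python3 -m jog 'ROWS' [FORCE]. ROWS is JSON, a list of rows, each an object with "dp": the shift along the world's x, y, z scaled (see below), a list of three; "dr": the turn, a rotation vector about the world's x, y, z scaled (see below), a list of three; "claw": the opening, from 0 (shut) to 1 (fully open). A call has 1 to 12 rows; each row shifts and turns the commanded pose from where the row before left it; what a row does not reach is not made up. The controller multiplies each number of a shift by 0.2 m and each number of a turn by 2 pi rad. A row lasts 1/10 s, in which the tool goes at most 50 mm and 8.59 degrees, less where a joint would pass 70% of its speed; a pose out of reach is approached as far as the arm can. A call with a number of a shift or a turn outside -1 to 1 is refused whole. A call with a gripper value outside its range is refused whole. The fingers move at their own pace and stop on an object; FORCE is the grip in N (left out, the last holds). Time passes only in rows, so rows that do not move let the fingers close. It gives the time, the measured TCP pose, the force, the opening and the grip force at its end, in the units of the state.
- sense(): the state, without advancing time (a new reading comes with each control period).
- read_camera(name): name is "side" or "top"; returns a dict with "color" (420x560x3 uint8, red, green, blue), "range_z" (420x560 float32, m along the optical axis (not along the pixel's ray), 0 where there is no reading), "mtx" (3x3 intrinsics, pixels), "rvec" (rotation vector, rad) and "tvec" (3), from world to camera coordinates, as OpenCV has them. Camera axes: x right, y down, z forward; pixel columns grow to the right and rows downward; lengths in m; the calibration is good to about 2 mm. A picture is of the moment at which its call begins.
- close_job(): hands the job in; it is judged then, once.
Trained networks look in a picture, given as the dict that the camera call returned (one of the last four; its "shot" number tells which), for a name from the list of things; names that differ only in an ending like _2 or _b are one class to them, and where a whole thing is asked for, a point or a joint stands for the part that bears it (a point fixed in the world has none). Each returns a list of dicts, best first, with "p" (0 to 1); they miss things now and then, are a little off and sometimes report something else, mostly with a low value. They report only what shows in the picture. A call takes as long as a camera call. They do not tell look-alikes from the thing itself.
- outline_of(picture, target): "region" (420x560 bool, what is visible of it) and "extent" ([left, top, width, height] in pixels, round what is visible of it).
- landmark_of(picture, target): "position" ([column, row] in pixels: a listed point, or the origin of a listed thing).
The state is a dict: "time_s": time; "joint_pos": joint angles; "qd": joint speeds; "effort": joint torques, N m; "tcp_pos": TCP position; "orientation": TCP orientation; "contact_force": force on the tool from outside, world axes, zero at the start; "wrist_torque": the same for the moment, N m; "grip_width": opening from 0.0 (shut) to 1.0 (fully open); "finger_force": force on a finger pad.
Only numpy, scipy, OpenCV 4.12 (cv2) and the standard library are available. Lean on these libraries where they do the work, as an engineer would, in place of code of your own. Each camera call takes 0.05 s, during which the arm holds its last target. There are 200 camera calls.

## Working session

There is one attempt and no reset: what is moved stays moved. The work goes in short steps, Python scripts to look and compute and a shell command to move; the robot and the scene stay as the last step left them, time stands still between calls to the robot, and variables do not carry over. Pictures are saved under pics/ and viewed, at most 14 in all, crops included, and the job is handed in when it is done.

```bash
mkdir -p pics
cat > h.py <<'E'
from rig import *
import numpy as np, cv2
def cloud(p):
    R=cv2.Rodrigues(np.array(p["rvec"],float))[0]; t=np.array(p["tvec"],float).ravel()
    K=np.array(p["mtx"]); z=p["range_z"].astype(float)
    v,u=np.mgrid[:z.shape[0],:z.shape[1]]
    c=np.stack([(u-K[0,2])/K[0,0]*z,(v-K[1,2])/K[1,1]*z,z],-1)
    w=(c-t)@R
    w[z<=0]=np.nan
    return w
def save(p,n,box=None,s=1):
    im=p["color"][:,:,::-1]
    if box: im=im[box[1]:box[3],box[0]:box[2]]
    cv2.imwrite(f"pics/{n}.png",cv2.resize(im,None,fx=s,fy=s,interpolation=cv2.INTER_CUBIC))
E
python3 - <<'E'
from h import *
s=sense();print(s["time_s"],s["tcp_pos"],s["orientation"])
for c in("top","side"):
    p=read_camera(c);save(p,c+"0",s=1.4 if c=="top" else 1.4);w=cloud(p)
    R=cv2.Rodrigues(np.array(p["rvec"],float))[0];print(c,"cam at",-R.T@np.array(p["tvec"]).ravel())
    for n in"tray drum wheel pyramid brick log button mould meter".split():
        for o in outline_of(p,n)[:3]:
            if o["p"]<.2: continue
            q=w[o["region"]];q=q[~np.isnan(q[:,0])]
            if len(q)==0: print(n,o["p"],o["extent"],"nodepth");continue
            zt=np.percentile(q[:,2],95);t=q[q[:,2]>zt-.006]
            r=cv2.minAreaRect((t[:,:2]*1000).astype(np.float32))
            print(n,round(o["p"],2),o["extent"],"ztop %.3f"%zt,"mean",t.mean(0).round(3),"rect",np.round(r[0]),np.round(r[1]),round(r[2]))
E
```

```text
0.0 [ 0.19200313 -0.56810931  0.23053815] [[ 9.47401889e-01  3.20046316e-01 -1.31551974e-04]
 [ 3.20046210e-01 -9.47401039e-01  1.30163817e-03]
 [ 2.91952024e-04 -1.27527717e-03 -9.99999144e-01]]
top cam at [0.32042128 0.0270274  1.13946882]
tray 0.73 [200.9, 117.8, 131.4, 97.4] ztop 0.016 mean [0.603 0.027 0.013] rect [598.  29.] [300. 206.] 84
drum 0.89 [290.1, 171.1, 26.2, 28.5] ztop 0.077 mean [ 0.539 -0.057  0.075] rect [538. -57.] [54. 55.] 90
wheel 0.76 [207.2, 161.0, 34.1, 34.9] ztop 0.042 mean [0.561 0.127 0.039] rect [561. 127.] [70. 68.] 69
wheel 0.49 [93.6, 192.0, 30.6, 29.2] ztop 0.040 mean [0.494 0.387 0.037] rect [493. 388.] [54. 54.] 15
pyramid 0.59 [140.0, 151.8, 24.6, 24.5] ztop 0.053 mean [0.601 0.298 0.051] rect [601. 298.] [34. 36.] 22
brick 0.87 [75.5, 252.2, 38.8, 31.0] ztop 0.040 mean [0.355 0.414 0.037] rect [356. 415.] [55. 53.] 77
brick 0.67 [94.5, 191.3, 29.5, 30.1] ztop 0.040 mean [0.494 0.388 0.037] rect [493. 388.] [54. 54.] 15
log 0.76 [122.7, 235.7, 41.9, 22.4] ztop 0.049 mean [0.4   0.301 0.046] rect [399. 301.] [31. 82.] 0
button 0.83 [395.2, 225.9,
[... 815 characters left out ...]
0.039 mean [0.351 0.416 0.037] rect [353. 414.] [54. 54.] 77
brick 0.75 [145.6, 254.9, 30.8, 28.1] ztop 0.038 mean [0.488 0.389 0.037] rect [490. 388.] [52. 53.] 18
brick 0.53 [335.6, 169.0, 12.1, 17.3] ztop 0.032 mean [ 0.416 -0.284  0.03 ] rect [ 416. -287.] [34. 38.] 3
log 0.91 [195.0, 248.7, 41.0, 39.4] ztop 0.047 mean [0.396 0.303 0.045] rect [398. 301.] [32. 84.] 1
button 0.48 [332.5, 171.2, 14.2, 16.7] ztop 0.031 mean [ 0.418 -0.287  0.03 ] rect [ 419. -287.] [39. 41.] 62
button 0.34 [259.0, 171.0, 21.4, 27.7] ztop 0.076 mean [ 0.536 -0.056  0.075] rect [539. -59.] [56. 56.] 58
mould 0.82 [285.9, 150.5, 21.4, 21.3] ztop 0.062 mean [ 0.611 -0.298  0.06 ] rect [ 616. -304.] [49. 78.] 46
```

View pics/top0.png

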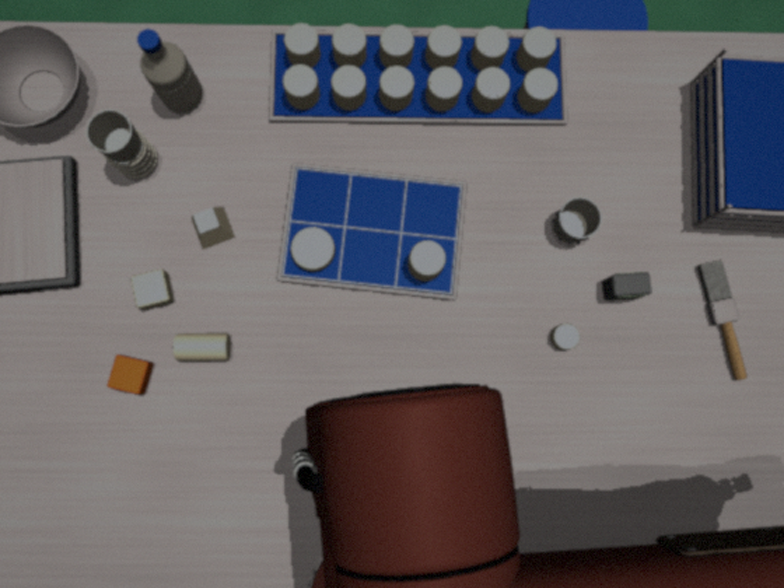

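Run:
```python
import cv2
im=cv2.imread("pics/top0.png")[210:406,80:290]
cv2.imwrite("pics/crop0.png",cv2.resize(im,None,fx=3,fy=3,interpolation=cv2.INTER_CUBIC)[:600])
```

```text
(no output)
```

View pics/crop0.png

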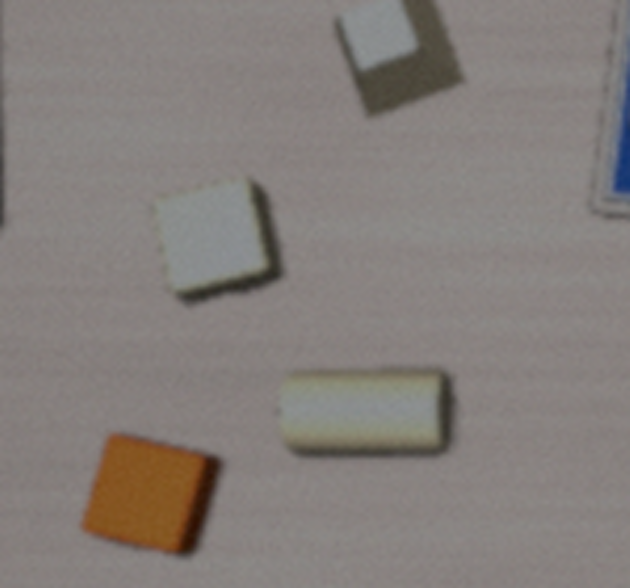

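The picture has two brick-shaped things, given here in 1.4x top-view pixels:
- The ivory one is at (151,289), world (0.492, 0.388). It has the plain ivory rind, so it is the brick, and the crop confirms this.
- The orange one is at (130,374) and is the look-alike.

The wheel stands at the tray's left end (313,248) and the drum at its right end (427,260). The remaining items:
- **Pyramid:** (213,226)
- **Log:** (201,347)
- **Button:** (565,337)
- **Mould:** (577,221)
- **Meter:** (628,286)

Targets come out as pyramid (0.550, 0.034), brick (0.634, -0.071) and log (0.654, 0.119), with the tray yawed about -6°.

I'll take the pyramid first.

```bash
python3 -m jog '[{"dp":[0.093,0.197,0],"dr":[0,0,0.0233],"claw":1},{"dp":[0.093,0.197,0],"dr":[0,0,0.0233],"claw":1},{"dp":[0.093,0.197,0],"dr":[0,0,0.0233],"claw":1},{"dp":[0.093,0.197,0],"dr":[0,0,0.0233],"claw":1},{"dp":[0.093,0.197,0],"dr":[0,0,0.0233],"claw":1},{"dp":[0.093,0.197,0],"dr":[0,0,0.0233],"claw":1},{"dp":[0.093,0.197,0],"dr":[0,0,0.0233],"claw":1},{"dp":[0.093,0.197,0],"dr":[0,0,0.0233],"claw":1},{"dp":[0.093,0.197,0],"dr":[0,0,0.0233],"claw":1},{"dp":[0.093,0.197,0],"dr":[0,0,0.0233],"claw":1},{"dp":[0.093,0.197,0],"dr":[0,0,0.0233],"claw":1}]'
python3 - <<'E'
from h import *
# precise tray pose: arm clear of tray? fit blue+edge region by colour at mat height
p=read_camera("top");w=cloud(p)
hsv=cv2.cvtColor(p["color"],cv2.COLOR_RGB2HSV)
for k in(0,):
    x,y,z=w[...,0],w[...,1],w[...,2]
    m=(z>.006)&(z<.02)&(x>.45)&(x<.75)&(y>-.17)&(y<.22)
    m=cv2.morphologyEx(m.astype(np.uint8),cv2.MORPH_OPEN,np.ones((3,3)))>0
    print(m.sum(),cv2.minAreaRect((w[m][:,:2]*1000).astype(np.float32)))
    b=(hsv[...,0]>100)&(hsv[...,0]<130)&(hsv[...,1]>120)&m
    print(b.sum(),cv2.minAreaRect((w[b][:,:2]*1000).astype(np.float32)))
print(sense()["joint_pos"])
E
```

```text
time_s: 2.1
tcp_pos: [0.3972, -0.1334, 0.2316]
orientation: [[-0.363, 0.932, 0.001], [0.932, 0.363, -0.001], [-0.001, 0.001, -1.0]]
contact_force: [1.0, -0.4, -0.9]
grip_width: 0.998
finger_force: 0.0
9414 ((598.4646606445312, 29.071609497070312), (301.2274475097656, 206.52877807617188), 84.19881439208984)
6461 ((598.7760620117188, 29.212661743164062), (274.9993896484375, 181.34432983398438), 84.11068725585938)
[-0.62770886 -0.45877083 -0.40453842  1.6245208   0.00275763  0.55850371]
```

```bash
python3 -m jog '[{"dp":[0.1014,0.2162,-0.05],"dr":[0,0,0],"claw":1},{"dp":[0.1014,0.2162,-0.05],"dr":[0,0,0],"claw":1},{"dp":[0.1014,0.2162,-0.05],"dr":[0,0,0],"claw":1},{"dp":[0.1014,0.2162,-0.05],"dr":[0,0,0],"claw":1},{"dp":[0.1014,0.2162,-0.05],"dr":[0,0,0],"claw":1},{"dp":[0.1014,0.2162,-0.05],"dr":[0,0,0],"claw":1},{"dp":[0.1014,0.2162,-0.05],"dr":[0,0,0],"claw":1},{"dp":[0.1014,0.2162,-0.05],"dr":[0,0,0],"claw":1},{"dp":[0.1014,0.2162,-0.05],"dr":[0,0,0],"claw":1},{"dp":[0.1014,0.2162,-0.05],"dr":[0,0,0],"claw":1},{"dp":[0,0,0],"dr":[0,0,0],"claw":1}]'
```

```text
time_s: 3.25
tcp_pos: [0.5987, 0.3013, 0.1259]
orientation: [[-0.361, 0.933, -0.006], [0.933, 0.361, -0.001], [0.002, -0.006, -1.0]]
contact_force: [-1.0, -0.5, -0.4]
grip_width: 0.998
finger_force: 0.0
```

```bash
python3 -m jog '[{"dp":[0,-0.005,-0.2],"dr":[0,0,0],"claw":1},{"dp":[0,0,-0.2],"dr":[0,0,0],"claw":1},{"dp":[0,0,-0.1],"dr":[0,0,0],"claw":1},{"dp":[0,0,-0.08],"dr":[0,0,0],"claw":1},{"dp":[0,0,0],"dr":[0,0,0],"claw":1},{"dp":[0,0,0],"dr":[0,0,0],"claw":0},{"dp":[0,0,0],"dr":[0,0,0],"claw":0},{"dp":[0,0,0],"dr":[0,0,0],"claw":0},{"dp":[0,0,0],"dr":[0,0,0],"claw":0},{"dp":[0,0,0],"dr":[0,0,0],"claw":0},{"dp":[0,0,0],"dr":[0,0,0],"claw":0},{"dp":[0,0,0],"dr":[0,0,0],"claw":0}]' 35
```

```text
time_s: 4.45
tcp_pos: [0.6021, 0.297, 0.0185]
orientation: [[-0.357, 0.934, 0.006], [0.934, 0.357, 0.002], [-0.001, 0.006, -1.0]]
contact_force: [1.4, 0.2, 6.3]
grip_width: 0.536
finger_force: 35.4
```

```bash
python3 -m jog '[{"dp":[0,0,0.05],"dr":[0,0,0],"claw":0},{"dp":[0,0,0.1],"dr":[0,0,0],"claw":0},{"dp":[0,0,0.15],"dr":[0,0,0],"claw":0},{"dp":[0,0,0.15],"dr":[0,0,0],"claw":0},{"dp":[0,0,0.15],"dr":[0,0,0],"claw":0},{"dp":[0,0,0.1],"dr":[0,0,0],"claw":0},{"dp":[0,0,0],"dr":[0,0,0],"claw":0}]'
python3 - <<'E'
from h import *
p=read_camera("side");save(p,"lift1",(100,120,240,240),5)
s=sense();print(s["tcp_pos"],s["grip_width"],s["finger_force"],s["contact_force"])
E
```

```text
time_s: 5.15
tcp_pos: [0.6012, 0.2969, 0.1601]
orientation: [[-0.357, 0.934, 0.006], [0.934, 0.357, 0.002], [-0.001, 0.006, -1.0]]
contact_force: [0.5, 0.6, -0.7]
grip_width: 0.538
finger_force: 35.1
[0.60036103 0.29658778 0.15749217] 0.5351886842452152 35.101378897670656 [-0.30348613  0.29727028 -2.29918904]
```

View pics/lift1.png

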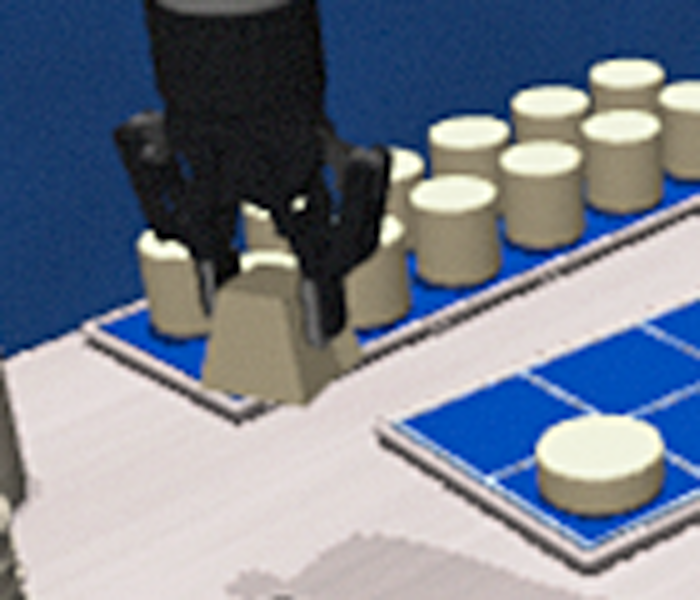

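```bash
python3 -m jog '[{"dp":[-0.0418,-0.219,0],"dr":[0,0,-0.0149],"claw":0},{"dp":[-0.0418,-0.219,0],"dr":[0,0,-0.0149],"claw":0},{"dp":[-0.0418,-0.219,0],"dr":[0,0,-0.0149],"claw":0},{"dp":[-0.0418,-0.219,0],"dr":[0,0,-0.0149],"claw":0},{"dp":[-0.0418,-0.219,0],"dr":[0,0,-0.0149],"claw":0},{"dp":[-0.0418,-0.219,0],"dr":[0,0,0],"claw":0},{"dp":[0,0,0],"dr":[0,0,0],"claw":0},{"dp":[0,0,0],"dr":[0,0,0],"claw":0},{"dp":[0,0,0],"dr":[0,0,0],"claw":0}]'
python3 - <<'E'
from h import *
s=sense();print(s["tcp_pos"],s["orientation"][:,1] if hasattr(s["orientation"],"shape") else s["orientation"])
p=read_camera("side");w=cloud(p);save(p,"place1",(180,100,320,220),5)
E
```

```text
time_s: 6.1
tcp_pos: [0.5489, 0.0342, 0.1545]
orientation: [[0.102, 0.995, -0.001], [0.995, -0.102, 0.0], [0.0, -0.001, -1.0]]
contact_force: [-0.1, 0.7, -2.0]
grip_width: 0.536
finger_force: 35.2
[0.54885178 0.0342094  0.15445613] [ 0.9947809  -0.10202628 -0.00126457]
```

View pics/place1.png

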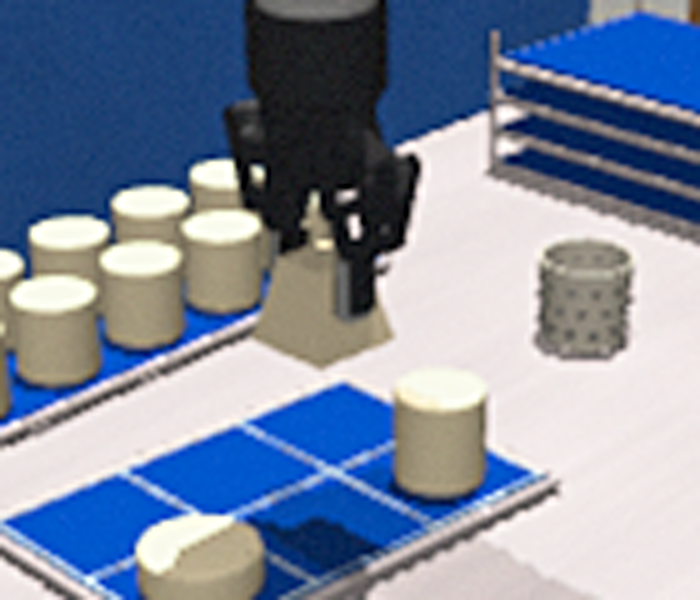

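```bash
python3 -m jog '[{"dp":[0.007,0,-0.15],"dr":[0,0,0],"claw":0},{"dp":[0,0,-0.2],"dr":[0,0,0],"claw":0},{"dp":[0,0,-0.15],"dr":[0,0,0],"claw":0},{"dp":[0,0,-0.06],"dr":[0,0,0],"claw":0},{"dp":[0,0,-0.02],"dr":[0,0,0],"claw":0},{"dp":[0,0,0],"dr":[0,0,0],"claw":0},{"dp":[0,0,0],"dr":[0,0,0],"claw":0},{"dp":[0,0,0],"dr":[0,0,0],"claw":0}]'
```

```text
time_s: 6.95
tcp_pos: [0.5518, 0.0334, 0.041]
orientation: [[0.102, 0.995, 0.003], [0.995, -0.102, -0.0], [-0.0, 0.003, -1.0]]
contact_force: [-0.7, -0.0, -2.0]
grip_width: 0.534
finger_force: 35.2
```

```bash
python3 -m jog '[{"dp":[0,0,-0.02],"dr":[0,0,0],"claw":0},{"dp":[0,0,-0.015],"dr":[0,0,0],"claw":0},{"dp":[0,0,-0.01],"dr":[0,0,0],"claw":0},{"dp":[0,0,0],"dr":[0,0,0],"claw":0},{"dp":[0,0,0],"dr":[0,0,0],"claw":0}]'
```

```text
time_s: 7.45
tcp_pos: [0.5507, 0.0335, 0.0307]
orientation: [[0.103, 0.995, 0.0], [0.995, -0.103, -0.0], [-0.0, 0.0, -1.0]]
contact_force: [-2.2, 0.7, 5.2]
grip_width: 0.539
finger_force: 36.5
```

```bash
python3 -m jog '[{"dp":[0,0,0],"dr":[0,0,0],"claw":0.8},{"dp":[0,0,0],"dr":[0,0,0],"claw":0.8},{"dp":[0,0,0],"dr":[0,0,0],"claw":0.8},{"dp":[0,0,0.1],"dr":[0,0,0],"claw":0.8},{"dp":[0,0,0.2],"dr":[0,0,0],"claw":0.8},{"dp":[0,0,0.2],"dr":[0,0,0],"claw":0.8},{"dp":[-0.05,0.17,0.05],"dr":[0,0,0.004],"claw":1},{"dp":[-0.12,0.2,0],"dr":[0,0,0.004],"claw":1},{"dp":[-0.12,0.2,0],"dr":[0,0,0.004],"claw":1},{"dp":[-0.12,0.2,0],"dr":[0,0,0.004],"claw":1},{"dp":[-0.12,0.2,0],"dr":[0,0,0],"claw":1},{"dp":[-0.12,0.2,0],"dr":[0,0,0],"claw":1}]'
python3 - <<'E'
from h import *
for i in range(1):
    p=read_camera("top");w=cloud(p)
    x,y,z=w[...,0],w[...,1],w[...,2]
    for nm,c,zt in(("pyr",(.55,.034),.062),("drum",(.54,-.058),.074),("wheel",(.56,.128),.038)):
        m=(abs(z-zt)<.006)&(np.hypot(x-c[0],y-c[1])<.05);q=w[m]
        if len(q): print(nm,len(q),q.mean(0).round(4),cv2.minAreaRect((q[:,:2]*1000).astype(np.float32)))
    print(sense()["tcp_pos"])
E
```

```text
time_s: 8.65
tcp_pos: [0.4196, 0.2689, 0.1404]
orientation: [[0.002, 1.0, 0.001], [1.0, -0.002, 0.0], [0.0, 0.001, -1.0]]
contact_force: [0.9, -0.0, 0.8]
grip_width: 1.0
finger_force: 0.0
pyr 267 [0.5488 0.0351 0.0621] ((549.2119140625, 35.129493713378906), (37.86955642700195, 37.5969352722168), 85.1574935913086)
drum 509 [ 0.5384 -0.0573  0.074 ] ((539.378662109375, -57.26584243774414), (55.369712829589844, 55.78389358520508), 72.65415954589844)
wheel 744 [0.5606 0.1271 0.0383] ((561.030029296875, 127.61097717285156), (68.82674407958984, 70.29566955566406), 89.79959869384766)
[0.41591344 0.27372837 0.14044147]
```

```bash
python3 -m jog '[{"dp":[-0.1,0.15,0],"dr":[0,0,0],"claw":1},{"dp":[0,0,-0.15],"dr":[0,0,0],"claw":1},{"dp":[0,0,-0.15],"dr":[0,0,0],"claw":1},{"dp":[0,0,0],"dr":[0,0,0],"claw":1},{"dp":[0,0,0],"dr":[0,0,0],"claw":1},{"dp":[0,0,0],"dr":[0,0,0],"claw":1}]'
```

```text
time_s: 9.3
tcp_pos: [0.4017, 0.2977, 0.0821]
orientation: [[0.003, 1.0, 0.002], [1.0, -0.003, 0.001], [0.001, 0.002, -1.0]]
contact_force: [0.2, 0.4, 0.1]
grip_width: 1.004
finger_force: 0.0
```

```bash
python3 -m jog '[{"dp":[-0.015,0.016,-0.15],"dr":[0,0,0],"claw":1},{"dp":[0,0,-0.15],"dr":[0,0,0],"claw":1},{"dp":[0,0,-0.08],"dr":[0,0,0],"claw":1},{"dp":[0,0,0],"dr":[0,0,0],"claw":1},{"dp":[0,0,0],"dr":[0,0,0],"claw":1},{"dp":[0,0,0],"dr":[0,0,0],"claw":0},{"dp":[0,0,0],"dr":[0,0,0],"claw":0},{"dp":[0,0,0],"dr":[0,0,0],"claw":0},{"dp":[0,0,0],"dr":[0,0,0],"claw":0},{"dp":[0,0,0],"dr":[0,0,0],"claw":0},{"dp":[0,0,0],"dr":[0,0,0],"claw":0},{"dp":[0,0,0],"dr":[0,0,0],"claw":0}]'
```

```text
time_s: 10.5
tcp_pos: [0.3986, 0.301, 0.0056]
orientation: [[0.002, 1.0, 0.002], [1.0, -0.002, 0.001], [0.001, 0.002, -1.0]]
contact_force: [-0.8, -0.5, 6.3]
grip_width: 0.501
finger_force: 35.1
```

```bash
python3 -m jog '[{"dp":[0,0,0.1],"dr":[0,0,0],"claw":0},{"dp":[0,0,0.2],"dr":[0,0,0],"claw":0},{"dp":[0,0,0.2],"dr":[0,0,0],"claw":0},{"dp":[0.183,-0.13,0.1],"dr":[0,0,-0.0042],"claw":0},{"dp":[0.183,-0.13,0.05],"dr":[0,0,-0.0042],"claw":0},{"dp":[0.183,-0.13,0],"dr":[0,0,-0.0042],"claw":0},{"dp":[0.183,-0.13,0],"dr":[0,0,-0.0042],"claw":0},{"dp":[0.183,-0.13,0],"dr":[0,0,0],"claw":0},{"dp":[0.183,-0.13,0],"dr":[0,0,0],"claw":0},{"dp":[0.183,-0.13,0],"dr":[0,0,0],"claw":0},{"dp":[0,0,0],"dr":[0,0,0],"claw":0},{"dp":[0,0,0],"dr":[0,0,0],"claw":0}]'
```

```text
time_s: 11.7
tcp_pos: [0.6539, 0.118, 0.1334]
orientation: [[0.109, 0.994, -0.002], [0.994, -0.109, 0.0], [0.0, -0.002, -1.0]]
contact_force: [-1.5, -0.3, -1.9]
grip_width: 0.503
finger_force: 36.5
```

```bash
python3 -m jog '[{"dp":[0.002,0.003,-0.15],"dr":[0,0,0],"claw":0},{"dp":[0,0,-0.2],"dr":[0,0,0],"claw":0},{"dp":[0,0,-0.13],"dr":[0,0,0],"claw":0},{"dp":[0,0,-0.04],"dr":[0,0,0],"claw":0},{"dp":[0,0,0],"dr":[0,0,0],"claw":0},{"dp":[0,0,0],"dr":[0,0,0],"claw":0},{"dp":[0,0,0],"dr":[0,0,0],"claw":0}]'
```

```text
time_s: 12.4
tcp_pos: [0.6556, 0.1195, 0.0328]
orientation: [[0.107, 0.994, 0.003], [0.994, -0.107, -0.0], [0.0, 0.003, -1.0]]
contact_force: [1.3, -0.7, -1.1]
grip_width: 0.501
finger_force: 36.5
```

```bash
python3 -m jog '[{"dp":[0,0,-0.035],"dr":[0,0,0],"claw":0},{"dp":[0,0,-0.02],"dr":[0,0,0],"claw":0},{"dp":[0,0,-0.01],"dr":[0,0,0],"claw":0},{"dp":[0,0,-0.005],"dr":[0,0,0],"claw":0},{"dp":[0,0,0],"dr":[0,0,0],"claw":0},{"dp":[0,0,0],"dr":[0,0,0],"claw":0}]'
```

```text
time_s: 13.0
tcp_pos: [0.6542, 0.1193, 0.0176]
orientation: [[0.108, 0.994, -0.0], [0.994, -0.108, -0.0], [-0.0, -0.0, -1.0]]
contact_force: [-6.2, -1.2, 10.2]
grip_width: 0.5
finger_force: 37.5
```

```bash
python3 -m jog '[{"dp":[0,0,0],"dr":[0,0,0],"claw":0.72},{"dp":[0,0,0],"dr":[0,0,0],"claw":0.72},{"dp":[0,0,0],"dr":[0,0,0],"claw":0.72},{"dp":[0,0,0.15],"dr":[0,0,0],"claw":0.72},{"dp":[0,0,0.2],"dr":[0,0,0],"claw":0.72},{"dp":[-0.116,0.192,0.1],"dr":[0,0,0.015],"claw":1},{"dp":[-0.116,0.192,0],"dr":[0,0,0.015],"claw":1},{"dp":[-0.116,0.192,0],"dr":[0,0,0.015],"claw":1},{"dp":[-0.116,0.192,0],"dr":[0,0,0.015],"claw":1},{"dp":[-0.116,0.192,0],"dr":[0,0,0],"claw":1},{"dp":[-0.116,0.192,0],"dr":[0,0,0],"claw":1},{"dp":[-0.116,0.192,0],"dr":[0,0,0],"claw":1}]'
python3 - <<'E'
from h import *
p=read_camera("top");w=cloud(p)
x,y,z=w[...,0],w[...,1],w[...,2]
for nm,c,zt in(("pyr",(.55,.034),.062),("drum",(.54,-.058),.074),("wheel",(.56,.128),.038),("log",(.654,.119),.056)):
        m=(abs(z-zt)<.006)&(np.hypot(x-c[0],y-c[1])<.06);q=w[m]
        if len(q): print(nm,len(q),q.mean(0).round(4),cv2.minAreaRect((q[:,:2]*1000).astype(np.float32)))
E
python3 -m jog '[{"dp":[0,0,-0.1],"dr":[0,0,0],"claw":1},{"dp":[0,0,0],"dr":[0,0,0],"claw":1},{"dp":[0,0,0],"dr":[0,0,0],"claw":1}]'
```

```text
time_s: 14.2
tcp_pos: [0.4908, 0.3895, 0.1063]
orientation: [[-0.266, 0.964, 0.0], [0.964, 0.266, 0.0], [0.0, 0.0, -1.0]]
contact_force: [-0.0, 0.1, 0.7]
grip_width: 1.0
finger_force: 0.0
pyr 264 [0.549  0.0352 0.0622] ((549.6256103515625, 34.80870056152344), (36.75978469848633, 37.67269515991211), 84.81224822998047)
drum 510 [ 0.5385 -0.0576  0.0742] ((538.8370361328125, -58.512550354003906), (55.89335250854492, 54.25444793701172), 88.81169128417969)
wheel 750 [0.5606 0.127  0.0383] ((560.7611083984375, 127.49869537353516), (70.82180786132812, 68.94561767578125), 1.9564770460128784)
log 517 [0.6524 0.1199 0.056 ] ((651.72509765625, 120.37648010253906), (83.98249053955078, 38.98458480834961), 84.17671966552734)
time_s: 14.55
tcp_pos: [0.4916, 0.3877, 0.086]
orientation: [[-0.266, 0.964, -0.001], [0.964, 0.266, -0.001], [-0.0, -0.001, -1.0]]
contact_force: [0.1, -0.3, -0.3]
grip_width: 1.001
finger_force: 0.0
```

```bash
python3 -m jog '[{"dp":[0,0,-0.15],"dr":[0,0,0],"claw":1},{"dp":[0,0,-0.15],"dr":[0,0,0],"claw":1},{"dp":[0,0,-0.08],"dr":[0,0,0],"claw":1},{"dp":[0,0,-0.03],"dr":[0,0,0],"claw":1},{"dp":[0,0,0],"dr":[0,0,0],"claw":1},{"dp":[0,0,0],"dr":[0,0,0],"claw":0},{"dp":[0,0,0],"dr":[0,0,0],"claw":0},{"dp":[0,0,0],"dr":[0,0,0],"claw":0},{"dp":[0,0,0],"dr":[0,0,0],"claw":0},{"dp":[0,0,0],"dr":[0,0,0],"claw":0},{"dp":[0,0,0],"dr":[0,0,0],"claw":0}]'
```

```text
time_s: 15.65
tcp_pos: [0.4929, 0.3887, 0.006]
orientation: [[-0.266, 0.964, 0.002], [0.964, 0.266, 0.001], [0.0, 0.003, -1.0]]
contact_force: [0.6, -0.2, 7.0]
grip_width: 0.629
finger_force: 38.1
```

```bash
python3 -m jog '[{"dp":[0,0,0.15],"dr":[0,0,0],"claw":0},{"dp":[0,0,0.2],"dr":[0,0,0],"claw":0},{"dp":[0,0,0.2],"dr":[0,0,0],"claw":0},{"dp":[0.0645,-0.2087,0.1],"dr":[0,0,-0.0148],"claw":0},{"dp":[0.0645,-0.2087,0.05],"dr":[0,0,-0.0148],"claw":0},{"dp":[0.0645,-0.2087,0],"dr":[0,0,-0.0148],"claw":0},{"dp":[0.0645,-0.2087,0],"dr":[0,0,-0.0148],"claw":0},{"dp":[0.0645,-0.2087,0],"dr":[0,0,0],"claw":0},{"dp":[0.0645,-0.2087,0],"dr":[0,0,0],"claw":0},{"dp":[0.0645,-0.2087,0],"dr":[0,0,0],"claw":0},{"dp":[0.0645,-0.2087,0],"dr":[0,0,0],"claw":0},{"dp":[0.0645,-0.2087,0],"dr":[0,0,0],"claw":0}]'
python3 -m jog '[{"dp":[0.0645,-0.2087,0],"dr":[0,0,0],"claw":0},{"dp":[0.0645,-0.2087,0],"dr":[0,0,0],"claw":0},{"dp":[0,0,-0.1],"dr":[0,0,0],"claw":0},{"dp":[0,0,-0.1],"dr":[0,0,0],"claw":0},{"dp":[0,0,0],"dr":[0,0,0],"claw":0},{"dp":[0,0,0],"dr":[0,0,0],"claw":0},{"dp":[0,0,0],"dr":[0,0,0],"claw":0}]'
```

```text
time_s: 16.85
tcp_pos: [0.6083, 0.0107, 0.1448]
orientation: [[0.103, 0.995, 0.001], [0.995, -0.103, -0.0], [-0.0, 0.001, -1.0]]
contact_force: [0.3, 0.8, -0.8]
grip_width: 0.623
finger_force: 37.5
time_s: 17.55
tcp_pos: [0.6344, -0.0709, 0.1059]
orientation: [[0.102, 0.995, 0.002], [0.995, -0.102, -0.001], [-0.0, 0.002, -1.0]]
contact_force: [0.5, -0.3, -0.4]
grip_width: 0.63
finger_force: 37.5
```

```bash
python3 -m jog '[{"dp":[0,0.003,-0.15],"dr":[0,0,0],"claw":0},{"dp":[0,0,-0.15],"dr":[0,0,0],"claw":0},{"dp":[0,0,-0.08],"dr":[0,0,0],"claw":0},{"dp":[0,0,0],"dr":[0,0,0],"claw":0},{"dp":[0,0,0],"dr":[0,0,0],"claw":0},{"dp":[0,0,0],"dr":[0,0,0],"claw":0}]'
```

```text
time_s: 18.15
tcp_pos: [0.6351, -0.0708, 0.0305]
orientation: [[0.102, 0.995, 0.003], [0.995, -0.102, -0.001], [-0.001, 0.003, -1.0]]
contact_force: [-0.2, 0.4, -1.1]
grip_width: 0.625
finger_force: 37.6
```

```bash
python3 -m jog '[{"dp":[0,0,-0.03],"dr":[0,0,0],"claw":0},{"dp":[0,0,-0.02],"dr":[0,0,0],"claw":0},{"dp":[0,0,-0.01],"dr":[0,0,0],"claw":0},{"dp":[0,0,-0.004],"dr":[0,0,0],"claw":0},{"dp":[0,0,0],"dr":[0,0,0],"claw":0},{"dp":[0,0,0],"dr":[0,0,0],"claw":0}]'
```

```text
time_s: 18.75
tcp_pos: [0.6341, -0.0705, 0.018]
orientation: [[0.102, 0.995, 0.001], [0.995, -0.102, -0.001], [-0.001, 0.001, -1.0]]
contact_force: [-8.5, 1.3, 18.1]
grip_width: 0.629
finger_force: 40.0
```

```bash
python3 -m jog '[{"dp":[0,0,0],"dr":[0,0,0],"claw":0.82},{"dp":[0,0,0],"dr":[0,0,0],"claw":0.82},{"dp":[0,0,0],"dr":[0,0,0],"claw":0.82},{"dp":[0,0,0.15],"dr":[0,0,0],"claw":0.82},{"dp":[0,0,0.2],"dr":[0,0,0],"claw":0.82},{"dp":[-0.153,-0.1547,0.12],"dr":[0,0,0],"claw":1},{"dp":[-0.153,-0.1547,0],"dr":[0,0,0],"claw":1},{"dp":[-0.153,-0.1547,0],"dr":[0,0,0],"claw":1},{"dp":[-0.153,-0.1547,0],"dr":[0,0,0],"claw":1},{"dp":[-0.153,-0.1547,0],"dr":[0,0,0],"claw":1},{"dp":[-0.153,-0.1547,0],"dr":[0,0,0],"claw":1},{"dp":[-0.153,-0.1547,0],"dr":[0,0,0],"claw":1}]'
python3 - <<'E'
from h import *
p=read_camera("top");w=cloud(p)
x,y,z=w[...,0],w[...,1],w[...,2]
for nm,c,zt in(("pyr",(.55,.034),.062),("drum",(.54,-.058),.074),("wheel",(.56,.128),.038),("log",(.654,.119),.056),("brick",(.634,-.07),.048)):
        m=(abs(z-zt)<.006)&(np.hypot(x-c[0],y-c[1])<.06);q=w[m]
        if len(q): print(nm,len(q),q.mean(0).round(4),cv2.minAreaRect((q[:,:2]*1000).astype(np.float32)))
E
python3 -m jog '[{"dp":[0,0,-0.15],"dr":[0,0,0],"claw":1},{"dp":[0,0,0],"dr":[0,0,0],"claw":1},{"dp":[0,0,0],"dr":[0,0,0],"claw":1}]'
```

```text
time_s: 19.95
tcp_pos: [0.4182, -0.2879, 0.1094]
orientation: [[0.102, 0.995, 0.0], [0.995, -0.102, -0.0], [-0.0, 0.0, -1.0]]
contact_force: [0.5, -0.9, -0.2]
grip_width: 1.003
finger_force: 0.0
pyr 264 [0.5491 0.0353 0.0621] ((549.9454956054688, 34.88469314575195), (37.96607208251953, 37.324501037597656), 88.99993133544922)
drum 507 [ 0.5383 -0.0576  0.0741] ((538.3428955078125, -58.03291320800781), (55.89701843261719, 55.14041519165039), 84.93955993652344)
wheel 740 [0.5609 0.1273 0.0381] ((561.2428588867188, 127.61613464355469), (70.05435180664062, 68.75863647460938), 1.1712602376937866)
log 516 [0.6522 0.1203 0.0559] ((652.4144897460938, 120.5540771484375), (84.37267303466797, 37.08650207519531), 83.20751190185547)
brick 535 [ 0.6324 -0.0704  0.0481] ((633.5004272460938, -70.73770141601562), (54.05507278442383, 55.243289947509766), 84.18721771240234)
time_s: 20.3
tcp_pos: [0.4193, -0.2863, 0.0793]
orientation: [[0.102, 0.995, -0.001], [0.995, -0.102, 0.001], [0.001, -0.001, -1.0]]
contact_force: [-0.3, -1.2, 0.4]
grip_width: 1.0
finger_force: 0.0
```

```bash
python3 -m jog '[{"dp":[0,0,-0.15],"dr":[0,0,0],"claw":1},{"dp":[0,0,-0.15],"dr":[0,0,0],"claw":1},{"dp":[0,0,-0.06],"dr":[0,0,0],"claw":1},{"dp":[0,0,-0.02],"dr":[0,0,0],"claw":1},{"dp":[0,0,0],"dr":[0,0,0],"claw":1},{"dp":[0,0,0],"dr":[0,0,0],"claw":0},{"dp":[0,0,0],"dr":[0,0,0],"claw":0},{"dp":[0,0,0],"dr":[0,0,0],"claw":0},{"dp":[0,0,0],"dr":[0,0,0],"claw":0},{"dp":[0,0,0],"dr":[0,0,0],"claw":0},{"dp":[0,0,0],"dr":[0,0,0],"claw":0},{"dp":[0,0,0],"dr":[0,0,0],"claw":0}]' 25
```

```text
time_s: 21.5
tcp_pos: [0.4201, -0.2875, 0.0047]
orientation: [[0.102, 0.995, 0.001], [0.995, -0.102, -0.001], [-0.001, 0.001, -1.0]]
contact_force: [-1.2, 0.5, 5.3]
grip_width: 0.502
finger_force: 25.0
```

```bash
python3 -m jog '[{"dp":[0,0,0.15],"dr":[0,0,0],"claw":0},{"dp":[0,0,0.2],"dr":[0,0,0],"claw":0},{"dp":[0,0,0.2],"dr":[0,0,0],"claw":0},{"dp":[0.153,0.155,0.12],"dr":[0,0,0],"claw":0},{"dp":[0.153,0.155,0],"dr":[0,0,0],"claw":0},{"dp":[0.153,0.155,0],"dr":[0,0,0],"claw":0},{"dp":[0.153,0.155,0],"dr":[0,0,0],"claw":0},{"dp":[0.153,0.155,0],"dr":[0,0,0],"claw":0},{"dp":[0.153,0.155,0],"dr":[0,0,0],"claw":0},{"dp":[0.153,0.155,0],"dr":[0,0,0],"claw":0},{"dp":[0,0,-0.1],"dr":[0,0,0],"claw":0},{"dp":[0,0,-0.1],"dr":[0,0,0],"claw":0}]'
python3 -m jog '[{"dp":[0,0,0],"dr":[0,0,0],"claw":0},{"dp":[0,0,0],"dr":[0,0,0],"claw":0},{"dp":[0,0,0],"dr":[0,0,0],"claw":0}]'
```

```text
time_s: 22.7
tcp_pos: [0.635, -0.0688, 0.0975]
orientation: [[0.1, 0.995, 0.001], [0.995, -0.1, -0.0], [-0.0, 0.001, -1.0]]
contact_force: [0.4, -0.9, -2.1]
grip_width: 0.502
finger_force: 26.1
time_s: 23.0
tcp_pos: [0.6344, -0.0705, 0.0991]
orientation: [[0.103, 0.995, 0.002], [0.995, -0.103, -0.001], [-0.0, 0.002, -1.0]]
contact_force: [0.7, -0.6, -0.6]
grip_width: 0.498
finger_force: 26.0
```

```bash
python3 -m jog '[{"dp":[0,0,-0.1],"dr":[0,0,0],"claw":0},{"dp":[0,0,-0.07],"dr":[0,0,0],"claw":0},{"dp":[0,0,-0.02],"dr":[0,0,0],"claw":0},{"dp":[0,0,0],"dr":[0,0,0],"claw":0},{"dp":[0,0,0],"dr":[0,0,0],"claw":0},{"dp":[0,0,0],"dr":[0,0,0],"claw":0}]'
```

```text
time_s: 23.6
tcp_pos: [0.6343, -0.0702, 0.0605]
orientation: [[0.103, 0.995, 0.001], [0.995, -0.103, -0.0], [-0.0, 0.001, -1.0]]
contact_force: [0.8, -0.1, -0.1]
grip_width: 0.501
finger_force: 26.1
```

```bash
python3 -m jog '[{"dp":[0,0,-0.02],"dr":[0,0,0],"claw":0},{"dp":[0,0,-0.012],"dr":[0,0,0],"claw":0},{"dp":[0,0,-0.005],"dr":[0,0,0],"claw":0},{"dp":[0,0,0],"dr":[0,0,0],"claw":0},{"dp":[0,0,0],"dr":[0,0,0],"claw":0}]'
```

```text
time_s: 24.1
tcp_pos: [0.6339, -0.07, 0.0527]
orientation: [[0.102, 0.995, 0.0], [0.995, -0.102, -0.0], [-0.0, 0.0, -1.0]]
contact_force: [-2.4, -0.2, 5.2]
grip_width: 0.503
finger_force: 26.5
```

Seated (5 N). I'll release, lift and back away, then check.

```bash
python3 -m jog '[{"dp":[0,0,0],"dr":[0,0,0],"claw":0.75},{"dp":[0,0,0],"dr":[0,0,0],"claw":0.75},{"dp":[0,0,0],"dr":[0,0,0],"claw":0.75},{"dp":[0,0,0.1],"dr":[0,0,0],"claw":0.75},{"dp":[0,0,0.2],"dr":[0,0,0],"claw":0.75},{"dp":[0,0,0.2],"dr":[0,0,0],"claw":0.75},{"dp":[-0.1,-0.2,0],"dr":[0,0,0],"claw":0.75},{"dp":[-0.1,-0.2,0],"dr":[0,0,0],"claw":0.75},{"dp":[-0.1,-0.2,0],"dr":[0,0,0],"claw":0.75},{"dp":[-0.1,-0.2,0],"dr":[0,0,0],"claw":0.75},{"dp":[-0.1,-0.2,0],"dr":[0,0,0],"claw":0.75},{"dp":[0,0,0],"dr":[0,0,0],"claw":0.75}]'
python3 - <<'E'
from h import *
p=read_camera("top");w=cloud(p);s=read_camera("side");save(s,"fin",(160,110,320,230),4.9)
x,y,z=w[...,0],w[...,1],w[...,2]
f=np.radians(5.9);u=np.array([np.sin(f),np.cos(f)]);a=np.array([np.cos(f),-np.sin(f)]);c0=np.array([.5984,.0291])
for nm,c,zt in(("pyr",(.55,.034),.062),("drum",(.54,-.058),.074),("wheel",(.56,.128),.038),("log",(.654,.119),.056),("button",(.634,-.07),.076),("brick",(.634,-.07),.048)):
        m=(abs(z-zt)<.005)&(np.hypot(x-c[0],y-c[1])<.06 if nm!="button" else np.hypot(x-c[0],y-c[1])<.035);q=w[m]
        r=cv2.minAreaRect((q[:,:2]*1000).astype(np.float32));d=np.array(r[0])/1000-c0
        print(nm,len(q),np.round(r[0],1),np.round(r[1],1),round(r[2],1),"tray",round(d@a,4),round(d@u,4),"z",q[:,2].mean().round(4))
E
```

```text
time_s: 25.3
tcp_pos: [0.5316, -0.2745, 0.152]
orientation: [[0.108, 0.994, -0.0], [0.994, -0.108, -0.001], [-0.001, -0.0, -1.0]]
contact_force: [0.4, -0.6, 0.2]
grip_width: 0.748
finger_force: 0.0
pyr 259 [549.7  35.8] [38.  37.3] 86.3 tray -0.0492 0.0017 z 0.0622
drum 503 [538.5 -58.6] [54.8 55.9] 0.4 tray -0.0506 -0.0934 z 0.0741
wheel 730 [561.2 127.6] [71.  68.9] 1.4 tray -0.0471 0.0941 z 0.0383
log 485 [653.  120.5] [84.2 36.7] 84.1 tray 0.0449 0.0965 z 0.056
button 284 [632.4 -69.8] [41.7 41.2] 51.6 tray 0.044 -0.0949 z 0.0761
brick 209 [633.5 -70.6] [54.6 54.4] 82.9 tray 0.0451 -0.0955 z 0.0478
```

View pics/fin.png

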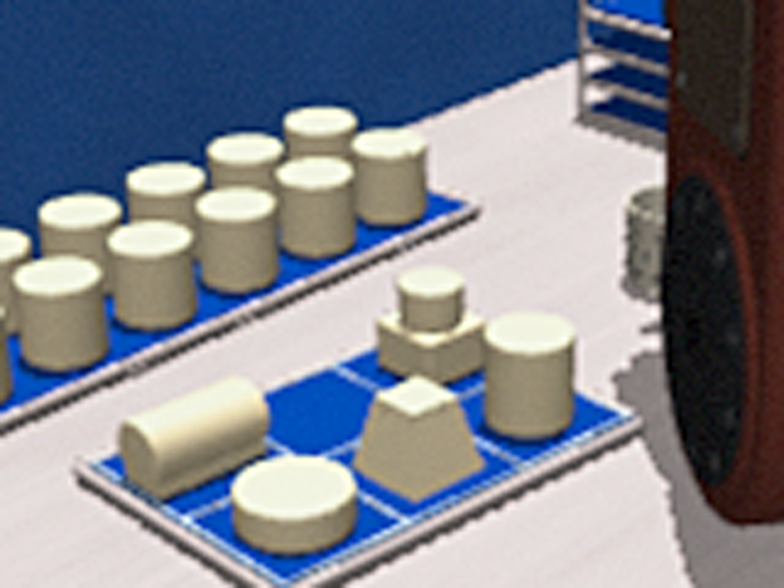

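The final picture shows the log (195,435) behind the wheel (295,505), the pyramid (420,440) between the wheel and the drum (530,375), and the brick with the button on top (430,325) behind the drum. All stand upright, within 4 mm of their cell centres, and nothing is touched.

```bash
python3 -c "
from rig import *
print(close_job())"
```

```text
the job is handed in; nothing more can be done
None
```

I handed the job in after about 25 s of robot time: in the last camera measurement the pyramid, brick and log were each within 4 mm of their cell centres, the button about 1 mm off the brick's centre, and the drum and wheel unmoved. The mould and meter were not re-measured, but the arm did not go down near either, and the judge's verdict was not shown.

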